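# Reverse the tool tray in its sleeve

### The job

On the potter's bench stand two leaning white board sleeves, each holding a long wooden tray of modelling tools; one tray has been put in back to front, so its blank end sticks out instead of its pull. Slide that tray right out, turn it end for end and slide it back into the same sleeve, open side up, until it is fully home with only the pull sticking out. Let go of it, leave the other tray as it is, and do not knock the other things on the bench about.

Things in the scene. Friction and masses are not known exactly. Their poses are not given: they have to be found in the camera images.
- sleeve: Fixed white board sleeve of the tray to be reversed. Frame upright: origin on the bench under its middle, z up, y along the channel from mouth to closed back. The channel is level lengthwise but rolled 25 deg about y: its 'up' is (-0.423, 0, 0.906), its 'across' (0.906, 0, 0.423) in this frame; the middle line of its floor runs through (0, y, 75 mm). The two sleeves are alike and may stand in either order.
- sleeve_mouth (a point): Centre of that sleeve's mouth, at y = -76 mm of the sleeve frame, 21 mm above the channel floor; the mouth looks to the sleeve's -y. Channel inside: 58 mm wide (across), 42 mm high, 152 mm long (y -76 to +76 mm); walls 6 mm. The stand beneath ends 45 mm short of the mouth.
- sleeve_back (a point): Point on the inner face of that sleeve's back wall: y = +76 mm of the sleeve frame, middle of the channel's width, 18 mm above the channel floor.
- tray: The tray that is in back to front: loose, open-topped, light wood, 52 mm wide (x), 150 mm long (y), 36 mm high (z), walls 5 mm, 110 to 220 g, a pull at its +y end, the other end blank. Origin: centre of the 150 mm long underside, z out of the open top. At the start it lies in its sleeve, rolled 25 deg with it, pull inwards, with 40 to 60 mm of its blank end out of the mouth.
- tray_pull (a point): Centre of the outer face of the pull, 117 mm from the tray's origin along +y, 18 mm above the underside. The pull is a solid block 26 mm wide, 42 mm long (y 75 to 117 mm) and 28 mm high (4 to 32 mm above the underside). When the tray is home all of the pull is outside and the end wall it sits on lies 2 mm inside the mouth.
- tray_blank (a point): Centre of the tray's blank end face, 75 mm from the origin along -y, 18 mm above the underside. When the tray is home this end touches the back wall, at sleeve_back.
- sleeve2: The other sleeve, same shape and frame as sleeve, holding the tray that is right. Leave alone.
- tray2: The other tray, same shape as tray, already the right way round and home in sleeve2 with its pull sticking out of the mouth. Leave alone.
- jar: Bystander: closed jar with a lid, 80 mm across, 95 mm high, standing to the robot's right; origin under its centre.
- pot: Bystander: terracotta vase, 110 mm across, 115 mm high, standing to the robot's right; origin under its centre.
- paddle: Bystander: flat wooden paddle 185 mm long (y), 30 mm wide, 8 mm thick, lying between the two sleeves; origin about its middle, on its underside.
- brush: Bystander: brush lying on the bench at the right near the robot; origin under its middle.
- bowl: Bystander: white bowl, 110 mm across, 45 mm high, at the far side of the bench; origin under its centre.
- beaker: Bystander: terracotta cup, 72 mm across, 90 mm high, standing behind the sleeves' closed ends; origin under its centre.
Mind the look-alikes: they are no part of the job. What is shaped like the tray but orange is not meant.

How it is judged:
By the outcome, as a careful person would: the job done as asked, in the order asked, and still so for the second after the job is handed in, with the robot touching nothing.
It also fails if it takes over 59 s, if anything falls off the work surface, if the arm or the gripper's body presses on something with over 40 N, if the wrist force passes 120 N, or if a joint passes its speed limit or range.

### The arm

A 6-joint arm with a two-finger parallel gripper is mounted at the origin on the work surface. World frame = base frame: x ahead of the robot, y to its left, z up, the work surface at z = 0. Lengths are in m, angles in rad, forces in N, time in s.
With the tool pointing down it reaches from about 0.225 to 0.875 m from the base axis. Payload 3.4 kg.
Tool frame: the origin (TCP) lies at the very end of the fingers, on their centre line; the grasp point (between the pads) lies 19 mm behind it; z points along the fingers, y is the direction in which the jaws open and shut (so a half turn about z gives the same grasp; the last joint's range is limited). The gripper opens to 85 mm and grips with 20 to 120 N. Pads are 22 mm wide; open, the fingers measure 114 mm over their backs; the gripper's body (76 mm by 85 mm) begins 54 mm behind the grasp point. The pads swing forward as they close: fully open they stand 13 mm farther back than shut.
Start: joints at [1.133, 0.276, 1.505, -0, 1.361, -0.121], TCP at [0.179, 0.546, 0.231] pointing down, gripper open.
Joint ranges: [-2.89, 2.89], [-0.75, 2.08], [0.22, 2.7], [-1.18, 4.32], [0.11, 2.71], [-2.7, 2.7]. Speed limits (rad/s): [2.57, 2.57, 3.14, 3.14, 3.14, 3.14].

### API

Orientations are given as a unit quaternion [w, x, y, z].
In Python, from rig import get_state, get_image, calibration, sign_off gives the robot as it stands. The module is installed in compiled form; this text tells all that it offers.
- The arm moves only by the tool drive_tool, never from a script. Its argument "targets" is one flat list of numbers, 7 for each row, row after row: the turn, a rotation vector about the tool's x, y, z in degrees, then the shift along the tool's x, y, z in mm, then the opening, from 0 (shut) to 1 (fully open). In form: [wx, wy, wz, tx, ty, tz, fingers, wx, wy, wz, tx, ty, tz, fingers, ...]. A call has 1 to 12 rows; each row shifts and turns the commanded pose from where the row before left it, along the tool's axes as they then stand; what a row does not reach is not made up. A row lasts 1/8 s, in which the tool goes at most 62.5 mm and 10.7 degrees, less where a joint would pass 70% of its speed; a pose out of reach is approached as far as the arm can. A call is refused whole if a number of a shift passes 62.5 or a number of a turn 10.7, either way. A call with a gripper value outside its range is refused whole. The fingers move at their own pace and stop on an object; "grip_force" is the grip in N (left out, the last holds). Time passes only in rows, so rows that do not move let the fingers close. It gives the time, the measured TCP pose, the force and the opening at its end, in the units of the state.
- get_state(): the state, without advancing time (a new reading comes with each control period).
- get_image(name): name is "scene" or "top" or "wrist"; returns the picture (400x640x3 uint8, red, green, blue); there is no depth.
- calibration(name): a dict with "mtx" (3x3 intrinsics, pixels), "world_to_cam" (4x4, takes a point from world to camera coordinates); the wrist camera has in their place "hand_eye" (4x4, takes a point from camera to tool coordinates, whose origin is the TCP and whose axes are the flange's). Camera axes: x right, y down, z forward; pixel columns grow to the right and rows downward; lengths in m; the calibration is good to about 2 mm. A picture is of the moment at which its call begins: read the wrist's pose just before it. calibration takes no time and is no camera call.
- sign_off(): hands the job in, once; it reports no verdict.
The state is a dict: "clock": time; "qpos": joint angles; "qd": joint speeds; "effort": joint torques, N m; "position": TCP position; "ee_rot": TCP orientation; "contact_force": force on the tool from outside, world axes, zero at the start; "moment": the same for the moment, N m; "width": finger opening in m.
Only numpy, scipy, OpenCV 4.12 (cv2) and the standard library are available. Lean on these libraries where they do the work, as an engineer would, in place of code of your own. Each camera call takes 0.05 s, during which the arm holds its last target.

## Working session

There is one attempt and no reset: what is moved stays moved. The work goes in short steps, Python scripts to look and compute and a tool call to move; the robot and the scene stay as the last step left them, time stands still between calls to the robot, and variables do not carry over. Pictures are saved under pics/ and viewed, and the job is handed in when it is done.

Besides the shell and the picture viewer there is one more tool, called after "Emit:" as a command line: name --argument value ..., lists and objects as JSON in quotes. drive_tool: Moves the arm, as the interface text tells. Its arguments: {"type":"object","properties":{"targets":{"type":"array"},"grip_force":{"type":"number"}},"required":["targets"]}

```bash
mkdir -p pics
python3 - <<'E'
from rig import *
import cv2
s=get_state();print(s)
for n in ["scene","top","wrist"]:
    im=get_image(n);cv2.imwrite(f"pics/a_{n}.png",im[:,:,::-1])
    c=calibration(n);print(n,{k:v.tolist() if hasattr(v,'tolist') else v for k,v in c.items()})
E
```

```text
{'clock': 0.0, 'qpos': array([ 1.13296738e+00,  2.76612417e-01,  1.50617038e+00, -9.77265978e-06,
        1.36070021e+00, -1.20969253e-01]), 'qd': array([ 7.06764987e-05,  5.05895898e-04, -1.41380977e-03, -1.41723488e-03,
        3.07795484e-04,  9.37235991e-04]), 'effort': array([-9.89057371e-04, -4.16759706e+01, -2.45802730e+01, -3.91573567e-04,
        1.09243754e-02,  3.48707874e-05]), 'position': array([0.17891911, 0.54587979, 0.23041494]), 'ee_rot': array([-2.56067097e-04,  1.57766834e-01,  9.87475940e-01, -9.09844077e-04]), 'contact_force': array([-0.05209175, -0.8237059 , -0.12404551]), 'moment': array([0.03567726, 0.02011322, 0.02979996]), 'width': 0.08540868865894088}
scene {'mtx': [[415.6747113759981, 0.0, 314.4393988260565], [0.0, 415.6747113759981, 201.0169299263219], [0.0, 0.0, 1.0]], 'world_to_cam': [[0.8882961949101871, 0.4592662892998333, 0.002084615275022098, -0.49168810894909354], [0.265767840926785, -0.5103261293520202, -0.8178842805860133, -0.08269224336775831], [-0.37456284497691184, 0.727077518022217, -0.5753789689843161, 1.25812291116855], [0.0, 0.0, 0.0, 1.0]
[... 161 characters left out ...]
96864, -0.9995166979757337, -0.014654035278705268, 0.026380210182259837], [-0.9977114470382332, 0.028266887701246073, -0.06142354197341273, 0.5641762874687578], [0.06180807982083261, 0.012936519136565091, -0.9980042122864465, 0.9714735792623942], [0.0, 0.0, 0.0, 1.0]]}
wrist {'mtx': [[307.6033950765991, 0.0, 319.49273335461857], [0.0, 307.6033950765991, 191.96694867437506], [0.0, 0.0, 1.0]], 'hand_eye': [[0.00020945029662081035, -0.9476820944327708, -0.3192156074224568, 0.0812138081570934], [0.9999998155114473, 1.6481230293104797e-05, 0.0006072111971641061, 0.0006184039787227036], [-0.0005701821131524694, -0.31921567571139725, 0.9476819230482726, -0.14357175025632338], [0.0, 0.0, 0.0, 1.0]]}
```

View pics/a_scene.png

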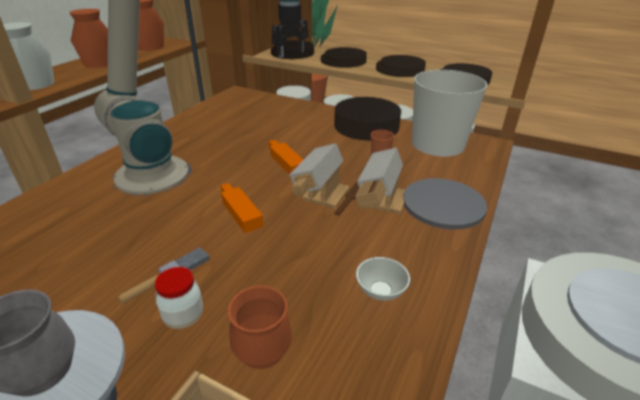

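View pics/a_top.png

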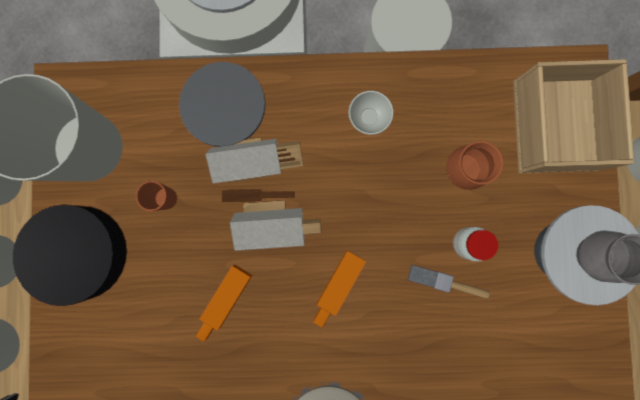

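View pics/a_wrist.png

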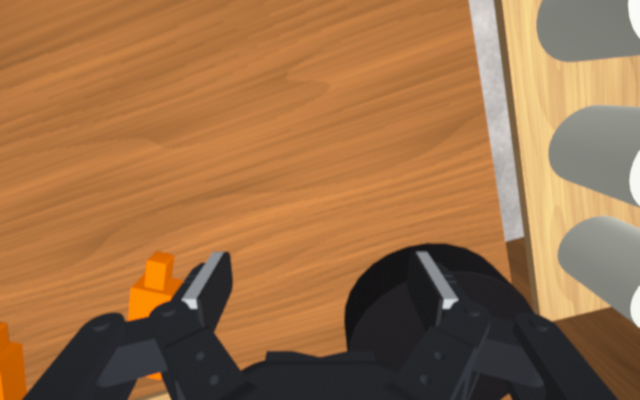

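Seen so far:
- The top view shows two sleeves, at about (243,162) and (267,230).
- An open tray with tools sticks out of the far sleeve at (288,157), and a pull block sticks out of the near one at (311,228).
- The orange look-alikes are at (225,300) and (340,285).

The far sleeve holds the tray I want, so I'll check it in a close crop.

Run:
```python
import cv2,numpy as np
a=cv2.imread("pics/a_top.png")[120:260,190:340];a=cv2.resize(a,None,fx=5,fy=4.2857,interpolation=cv2.INTER_CUBIC)
a=cv2.resize(cv2.imread("pics/a_top.png")[125:255,195:335],None,fx=4.5,fy=4.5,interpolation=cv2.INTER_CUBIC)
cv2.imwrite("pics/c_top.png",a)
b=cv2.resize(cv2.imread("pics/a_scene.png")[120:230,260:420],None,fx=5,fy=5,interpolation=cv2.INTER_CUBIC)
cv2.imwrite("pics/c_scene.png",b)
```

```text
(no output)
```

View pics/c_top.png

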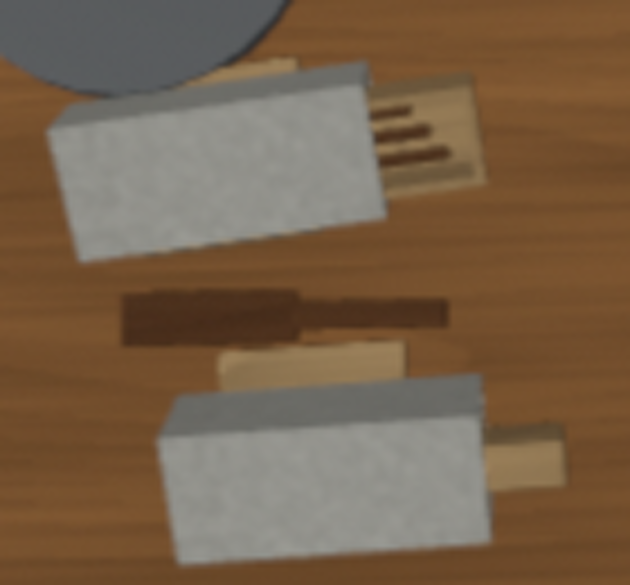

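View pics/c_scene.png

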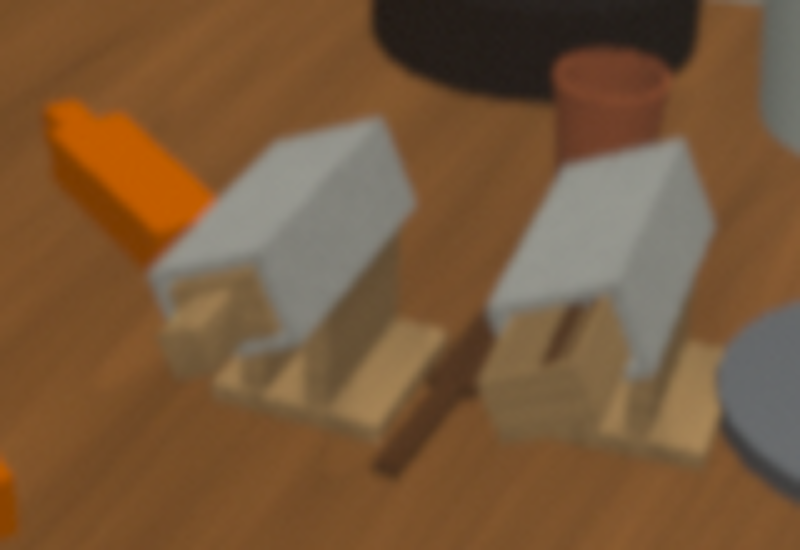

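```bash
cat > h.py <<'E'
import cv2,numpy as np
from rig import *
from scipy.spatial.transform import Rotation as R
def ray(name,uv,T=None):
    c=calibration(name);M=np.array(c["mtx"]);d=np.linalg.inv(M)@[uv[0],uv[1],1]
    W=np.linalg.inv(np.array(c["world_to_cam"])) if T is None else T
    return W[:3,3],W[:3,:3]@d
def onz(name,uv,z):
    o,d=ray(name,uv);return o+d*(z-o[2])/d[2]
def proj(name,p):
    c=calibration(name);q=np.array(c["world_to_cam"])@np.r_[p,1];q=np.array(c["mtx"])@q[:3];return q[:2]/q[2]
def pose(s=None):
    s=s or get_state();q=s["ee_rot"];return np.array(s["position"]),R.from_quat([q[1],q[2],q[3],q[0]])
E
python3 - <<'E'
from h import *
def quad(img,roi,lo,hi):
    x0,y0,x1,y1=roi;im=cv2.imread(img)[y0:y1,x0:x1];im=cv2.resize(im,None,fx=4,fy=4,interpolation=cv2.INTER_CUBIC)
    h=cv2.cvtColor(im,cv2.COLOR_BGR2HSV);m=((h[...,1]<40)&(h[...,2]>lo)&(h[...,2]<hi)).astype(np.uint8)
    m=cv2.morphologyEx(m,cv2.MORPH_OPEN,np.ones((5,5)));m=cv2.morphologyEx(m,cv2.MORPH_CLOSE,np.ones((9,9)))
    cs,_=cv2.findContours(m,0,cv2.CHAIN_APPROX_NONE);c=max(cs,key=cv2.contourArea)
    ap=cv2.approxPolyDP(cv2.convexHull(c),0.03*cv2.arcLength(c,True),True)[:,0]
    L=[]
    pts=c[:,0].astype(float)
    for i in range(len(ap)):
        a,b=ap[i].astype(float),ap[(i+1)%len(ap)].astype(float);d=b-a;l=np.linalg.norm(d);d/=l
        t=(pts-a)@d;e=np.abs((pts-a)@[-d[1],d[0]]);s=pts[(t>.15*l)&(t<.85*l)&(e<6)]
        v=cv2.fitLine(s.astype(np.float32),cv2.DIST_HUBER,0,.01,.01).ravel();L.append(v)
    out=[]
    for i in range(len(L)):
        p,q=L[i-1],L[i];A=np.c_[p[:2],-q[:2]];t=np.linalg.solve(A,q[2:]-p[2:]);out.append(p[2:]+p[:2]*t[0])
    return (np.array(out)+.5)/4-.5+[x0,y0]
im=cv2.cvtColor(cv2.imread("pics/a_top.png"),cv2.COLOR_BGR2HSV);print(im[165,245],im[145,230],im[230,265],im[209,265])
im=cv2.cvtColor(cv2.imread("pics/a_scene.png"),cv2.COLOR_BGR2HSV);print(im[165,375],im[170,395])
for n,img,roi,lo in [("far","pics/a_top.png",(200,140,290,190),135),("near","pics/a_top.png",(225,203,310,258),135)]:
    c=quad(img,roi,lo,255);print(n,c.round(1).tolist())
E
```

```text
[ 30  10 147] [30  8 97] [ 30  11 145] [ 17 106 142]
[ 34  14 150] [ 30  14 131]
far [[274.6, 143.9], [279.6, 172.7], [212.5, 182.3], [205.8, 153.6]]
near [[301.3, 217.5], [302.3, 244.9], [234.4, 249.4], [230.2, 222.3]]
```

Run:
```python
from h import *
from scipy.optimize import least_squares
def P(a,u,y): return np.array([a*.9063-.4226*u,y,.075+a*.4226+.9063*u])
C=[P(.035,.048,-.076),P(-.035,.048,-.076),P(-.035,.048,.082),P(.035,.048,.082)]
def W(p,q): c,s=np.cos(p[2]),np.sin(p[2]);return np.array([c*q[0]-s*q[1]+p[0],s*q[0]+c*q[1]+p[1],q[2]])
top={'far':[[276.2,143.9],[280.2,172.8],[212.6,182.6],[205.8,153.7]],'near':[[301.6,217.5],[303,244.9],[234.4,249.6],[230.4,222.3]]}
sc={'far':[[385,179.4],[358.4,181],[374,153],[396.4,148]],'near':[[260+255/5,120+255/5],[260+152/5,120+272/5],[260+277/5,120+142/5],[260+377/5,120+119/5]]}
for n in top:
    g=lambda p,v:np.concatenate([proj(k,W(p,q))-u for k,d in v for q,u in zip(C,d[n])])
    for v in ([("top",top)],[("scene",sc)],[("top",top),("scene",sc)]):
        r=least_squares(g,[.6,.15,0],args=(v,));print(n,r.x[:2].round(4),np.degrees(r.x[2]).round(2),r.fun.reshape(-1,2).round(1).tolist())
    p=r.x
    print(" mouth",W(p,P(0,.021,-.076)).round(4),"top +corner",W(p,C[0]).round(3))
    if n=='far':
        # tray blank end: top rim outer corners at up 36(+~0), pixel from top crop
        for uv,a in (((195+470/4.5,125+75/4.5),.026),((195+486/4.5,125+184/4.5),-.026)):
            q=onz("top",uv,P(a,.036,0)[2]);c,s=np.cos(p[2]),np.sin(p[2]);d=q[:2]-p[:2];print(" rim in sleeve",[c*d[0]+s*d[1],-s*d[0]+c*d[1]],"expect x",P(a,.036,0)[0])
for n,uv,z in (("bowl",(371,113),.03),("pot",(475,165),.1),("jar",(476,244),.09),("brush",(449,282),.005),("orangeR",(340,285),.03),("orange far",(358,256),.03)):
    print(n,onz("top",uv,z).round(3))
```

```text
far [0.6658 0.1746] 6.23 [[-0.5, -0.3], [0.6, 0.5], [0.1, 0.1], [-0.2, -0.4]]
far [0.6715 0.1704] 7.14 [[-0.2, -2.2], [-0.2, 1.6], [-0.6, 0.7], [1.1, -0.0]]
far [0.6678 0.1744] 6.68 [[-0.5, -1.4], [0.8, -0.6], [0.4, -0.5], [-0.1, -1.0], [-1.4, -3.4], [-1.1, 0.4], [-1.1, -0.2], [0.5, -0.9]]
 mouth [0.6679 0.0979 0.094 ] top +corner [0.688 0.1   0.133]
 rim in sleeve [np.float64(0.008602604723047972), np.float64(-0.1282491063734782)] expect x 0.008350200000000002
 rim in sleeve [np.float64(-0.043925078559690814), np.float64(-0.12773136333242763)] expect x -0.0387774
near [0.5056 0.1227] 2.08 [[-0.3, -0.3], [0.8, 0.5], [-0.0, 0.2], [-0.5, -0.5]]
near [0.5085 0.1188] 2.6 [[0.7, -0.5], [-1.3, 0.7], [-0.3, 0.0], [0.8, -0.4]]
near [0.5062 0.1222] 2.28 [[-0.1, -0.6], [1.1, 0.1], [0.3, 0.1], [-0.3, -0.6], [0.4, -1.4], [-1.5, -0.3], [-0.3, -0.7], [0.8, -1.0]]
 mouth [0.5004 0.046  0.094 ] top +corner [0.521 0.047 0.133]
bowl [ 0.777 -0.127  0.03 ]
pot [ 0.629 -0.352  0.1  ]
jar [ 0.448 -0.349  0.09 ]
brush [ 0.351 -0.309  0.005]
orangeR [ 0.354 -0.037  0.03 ]
orange far [ 0.423 -0.083  0.03 ]
```

```bash
cat >> h.py <<'E'
SL=np.array([.667,.1743,np.radians(6.5)])
Rs=lambda:R.from_euler('z',SL[2])
RT=R.from_matrix(np.array([[0,.9063,.4226],[1,0,0],[0,.4226,-.9063]]))  # tool in sleeve frame
def S(a,u,y):
    return Rs().apply([a*.9063-.4226*u,y,.075+a*.4226+.9063*u])+[SL[0],SL[1],0]
def unS(p):
    q=Rs().inv().apply(np.array(p)-[SL[0],SL[1],0]);q=q-[0,0,.075];return np.array([q[0]*.9063+q[2]*.4226,-q[0]*.4226+q[2]*.9063,q[1]])
def rows(p1,r1,n,p0=None,r0=None):
    if p0 is None:p0,r0=pose()
    rv=(r0.inv()*r1).as_rotvec()/n
    tot=(r0.inv()*r1).as_rotvec(degrees=True)
    print("turn total",tot.round(1),"world shift",((p1-p0)*1000).round(1),"n",n)
    r=r0;d=(p1-p0)/n
    for i in range(n):
        print((np.degrees(rv)).round(2).tolist(),(r.inv().apply(d)*1000).round(1).tolist());r=r*R.from_rotvec(rv)
E
python3 - <<'E'
from h import *
rows(S(-.002,.123,-.106),Rs()*RT,12)
print(S(-.002,.123,-.106))
E
```

```text
turn total [-22.3 -14.2  64.3] world shift [ 446.6 -483.1  -45. ] n 12
[-1.86, -1.18, 5.36] [-47.9, -26.7, 3.8]
[-1.86, -1.18, 5.36] [-50.1, -22.2, 4.0]
[-1.86, -1.18, 5.36] [-51.9, -17.6, 4.4]
[-1.86, -1.18, 5.36] [-53.2, -12.8, 5.0]
[-1.86, -1.18, 5.36] [-54.1, -8.0, 5.8]
[-1.86, -1.18, 5.36] [-54.5, -3.1, 6.7]
[-1.86, -1.18, 5.36] [-54.4, 1.8, 7.8]
[-1.86, -1.18, 5.36] [-53.8, 6.6, 9.1]
[-1.86, -1.18, 5.36] [-52.8, 11.2, 10.5]
[-1.86, -1.18, 5.36] [-51.3, 15.7, 12.0]
[-1.86, -1.18, 5.36] [-49.3, 20.0, 13.6]
[-1.86, -1.18, 5.36] [-47.0, 24.1, 15.3]
[0.62555293 0.06289191 0.1856297 ]
```

Emit:
drive_tool --targets '[-1.9,-1.2,5.4,-48,-27,4,1,-1.9,-1.2,5.4,-50,-22,4,1,-1.9,-1.2,5.4,-52,-18,4,1,-1.9,-1.2,5.4,-53,-13,5,1,-1.9,-1.2,5.4,-54,-8,6,1,-1.9,-1.2,5.4,-54.5,-3,7,1,-1.9,-1.2,5.4,-54.5,2,8,1,-1.9,-1.2,5.4,-54,7,9,1,-1.9,-1.2,5.4,-53,11,10,1,-1.9,-1.2,5.4,-51,16,12,1,-1.9,-1.2,5.4,-49,20,14,1,-1.9,-1.2,5.4,-47,24,15,1]' --grip_force 60

```text
clock: 1.65
position: [0.6247, 0.0598, 0.1858]
ee_rot: [0.146, 0.655, 0.723, 0.166]
contact_force: [0.1, 0.5, 0.7]
width: 0.0854
```

Run:
```python
from h import *
s=get_state();p,r=pose(s);print(s["clock"],p,s["qpos"].round(3),s["contact_force"],unS(p))
im=get_image("wrist");cv2.imwrite("pics/b_wrist.png",im[:,:,::-1])
rows(S(-.002,.123,-.106),Rs()*RT,2)
```

```text
1.65 [0.62472362 0.05984611 0.18582591] [-0.059  0.183  1.848  0.119  0.674 -0.234] [0.06350487 0.49901953 0.68573844] [-0.00297628  0.12366811 -0.10893234]
turn total [ 0.8  0.3 -1. ] world shift [-3.6  7.4 -0.2] n 2
[0.4, 0.14, -0.48] [3.9, -1.3, -0.5]
[0.4, 0.14, -0.48] [3.9, -1.3, -0.5]
```

View pics/b_wrist.png

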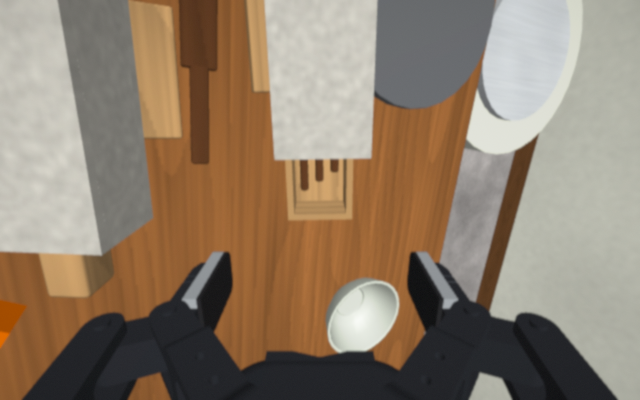

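Emit:
drive_tool --targets '[0,0,0,0,0,0,1,0,0,0,0,0,0,1]'

```text
clock: 1.95
position: [0.623, 0.0622, 0.1858]
ee_rot: [0.145, 0.653, 0.725, 0.165]
contact_force: [0.7, -0.2, -1.4]
width: 0.0856
```

Run:
```python
from h import *
s=get_state();p,r=pose(s);print(s["clock"],p,unS(p),np.degrees((RT.inv()*Rs().inv()*r).as_rotvec()))
im=get_image("wrist");cv2.imwrite("pics/b2_wrist.png",im[:,:,::-1])
np.savez("b2.npz",p=p,r=r.as_matrix())
cv2.imwrite("pics/b2c.png",cv2.resize(im[100:250,230:400,::-1],None,fx=4.5,fy=4,interpolation=cv2.INTER_CUBIC))
```

```text
1.95 [0.62297396 0.06216008 0.18577175] [-0.00433729  0.12424298 -0.10643518] [-0.42924307  0.09733637  0.56806729]
```

View pics/b2c.png

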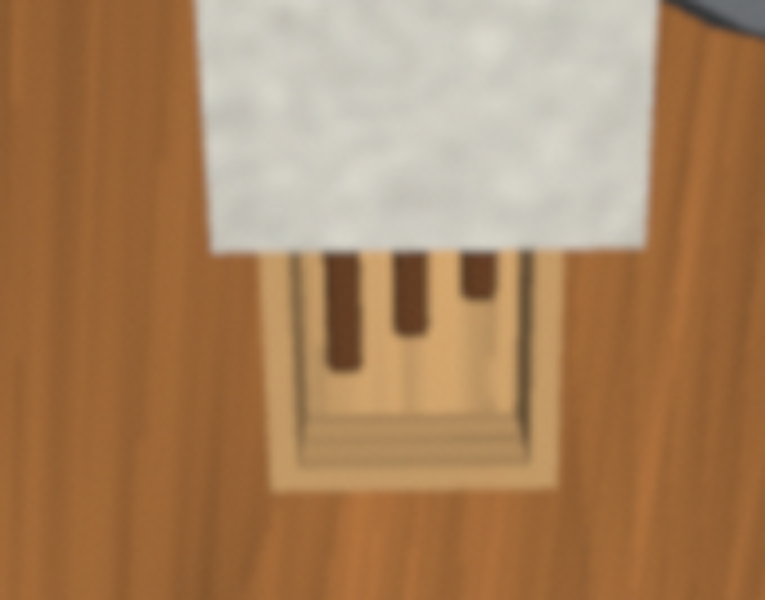

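```bash
cat >> h.py <<'E'
def wray(uv,p,r):
    c=calibration("wrist");T=np.eye(4);T[:3,:3]=r.as_matrix();T[:3,3]=p
    return ray("wrist",uv,T@np.array(c["hand_eye"]))
def onu(uv,p,r,u):
    o,d=wray(uv,p,r);n=Rs().apply([-.4226,0,.9063]);o0=S(0,u,0);return unS(o+d*((o0-o)@n)/(d@n))
E
python3 - <<'E'
from h import *
z=np.load("b2.npz");p=z["p"];r=R.from_matrix(z["r"])
f=lambda x,y:((x+.5)/4.5-.5+230,(y+.5)/4-.5+100)
for q,u in (((211,253),.048),((645,246),.048),((194,0),.048),((658,0),.048),((271,491),.036),((557,488),.036),((260,255),.036),((565,250),.036)):
    print(q,(onu(f(*q),p,r,u)*1000).round(1))
E
```

```text
(211, 253) [-33.3  48.  -75. ]
(645, 246) [ 37.   48.  -74.5]
(194, 0) [-33.5  48.  -30.8]
(658, 0) [ 37.   48.  -31.6]
(271, 491) [ -26.7   36.  -127.7]
(557, 488) [  25.4   36.  -127.7]
(260, 255) [-26.6  36.  -78.2]
(565, 250) [ 25.5  36.  -77.9]
```

```bash
sed -i 's/^SL=.*/SL=np.array([.669,.1755,np.radians(6.5)])/' h.py
python3 - <<'E'
from h import *
p,r=pose();print(unS(p),np.degrees((RT.inv()*Rs().inv()*r).as_rotvec()))
rows(S(-.0025,.004,-.106),Rs()*RT,4)
E
```

```text
[-0.00608347  0.12535982 -0.10707724] [-0.46460983  0.10354508  0.53531942]
turn total [ 0.5 -0.1 -0.5] world shift [  54.1    7.2 -108.5] n 4
[0.12, -0.03, -0.13] [0.2, 0.6, 30.3]
[0.12, -0.03, -0.13] [0.2, 0.7, 30.3]
[0.12, -0.03, -0.13] [0.2, 0.8, 30.3]
[0.12, -0.03, -0.13] [0.3, 0.8, 30.3]
```

Emit:
drive_tool --targets '[0.5,0,-0.5,0,3,30,1,0,0,0,0.5,0,30,1,0,0,0,0,0,30,1,0,0,0,0,0,30,1,0,0,0,0,0,0,1,0,0,0,0,0,0,1]'

```text
clock: 2.75
position: [0.6772, 0.069, 0.0799]
ee_rot: [0.144, 0.65, 0.728, 0.162]
contact_force: [-0.2, 0.1, 0.7]
width: 0.0854
```

Run:
```python
from h import *
s=get_state();p,r=pose();print(s["contact_force"],unS(p),np.degrees((RT.inv()*Rs().inv()*r).as_rotvec()))
im=get_image("wrist");cv2.imwrite("pics/d_wrist.png",im[:,:,::-1])
```

```text
[-0.15320849  0.11310254  0.68140756] [-0.00147343  0.00612792 -0.10678091] [-0.07852694  0.0760214   0.03999528]
```

View pics/d_wrist.png

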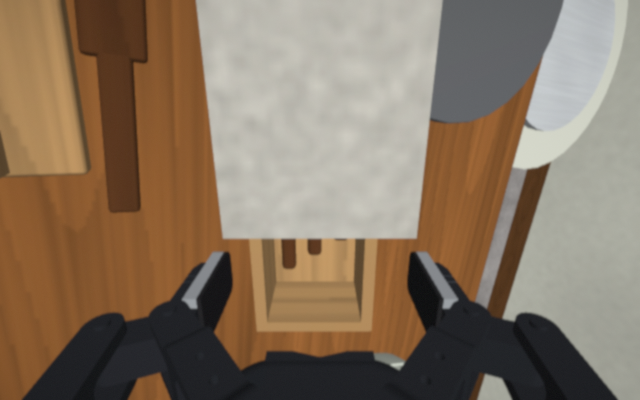

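Emit:
drive_tool --targets '[0,0,0,0,-1,3,1,0,0,0,0,0,0,0,0,0,0,0,0,0,0,0,0,0,0,0,0,0,0,0,0,0,0,0,0,0,0,0,0,0,0,0]' --grip_force 70

```text
clock: 3.55
position: [0.6775, 0.0681, 0.0763]
ee_rot: [0.144, 0.651, 0.728, 0.162]
contact_force: [-3.7, -1.2, 5.6]
width: 0.0512
```

Run:
```python
from h import *
s=get_state();p,r=pose();print(s["contact_force"],s["moment"],s["width"],unS(p))
im=get_image("wrist");cv2.imwrite("pics/e_wrist.png",im[:,:,::-1])
```

```text
[-3.6661166  -1.16421528  5.61060936] [0.01553495 0.46220201 0.15944318] 0.05116649569565215 [-0.00283854  0.00280841 -0.10768508]
```

View pics/e_wrist.png

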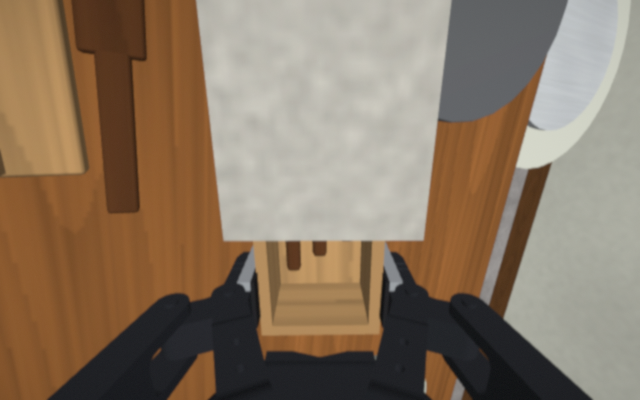

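Emit:
drive_tool --targets '[0,0,0,-5,2,-1.5,0,0,0,0,-15,0,0,0,0,0,0,-20,0,0,0,0,0,0,-20,0,0,0]'

```text
clock: 4.1
position: [0.6855, 0.0079, 0.0772]
ee_rot: [0.143, 0.651, 0.728, 0.162]
contact_force: [-0.3, -0.2, -1.7]
width: 0.0511
```

Run:
```python
from h import *
s=get_state();p,r=pose();print(s["contact_force"],s["moment"],s["width"],unS(p),np.degrees((RT.inv()*Rs().inv()*r).as_rotvec()))
im=get_image("wrist");cv2.imwrite("pics/f_wrist.png",im[:,:,::-1])
```

```text
[-0.344965   -0.19278974 -1.72701247] [-0.0808271   0.28440088  0.0378301 ] 0.05114833303108333 [-0.00141175  0.00308589 -0.16837972] [0.0275449  0.05628951 0.08989715]
```

View pics/f_wrist.png

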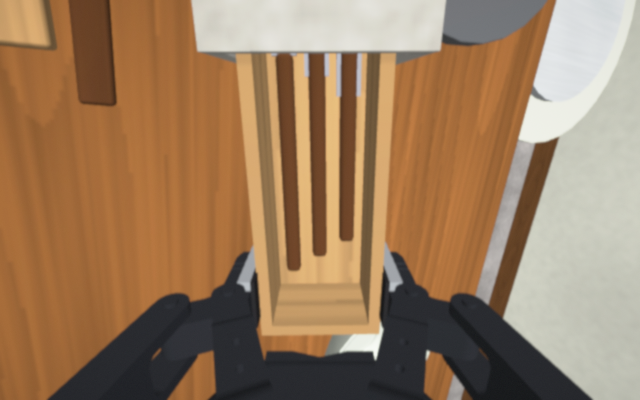

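Emit:
drive_tool --targets '[0,0,0,-20,0,0,0,0,0,0,-20,0,0,0,0,0,0,-20,0,0,0,0,0,0,-20,0,0,0,0,0,0,-20,0,0,0,0,0,0,-10,0,0,0,0,0,0,0,0,0,0]'

```text
clock: 5.03
position: [0.6979, -0.1012, 0.0774]
ee_rot: [0.144, 0.651, 0.727, 0.162]
contact_force: [-0.1, 0.3, -0.7]
width: 0.051
```

Run:
```python
from h import *
s=get_state();p,r=pose();print(s["contact_force"],s["moment"],s["width"],unS(p),s["qpos"].round(2))
for n in ("wrist","scene"):
    im=get_image(n);cv2.imwrite(f"pics/g_{n}.png",im[:,:,::-1])
```

```text
[-0.09296602  0.25608114 -0.72629332] [-0.08089605  0.2809215  -0.02589702] 0.05104394179218951 [-0.00138199  0.00324214 -0.27815147] [-0.34  0.42  1.81  0.36  0.55 -0.73]
```

View pics/g_wrist.png

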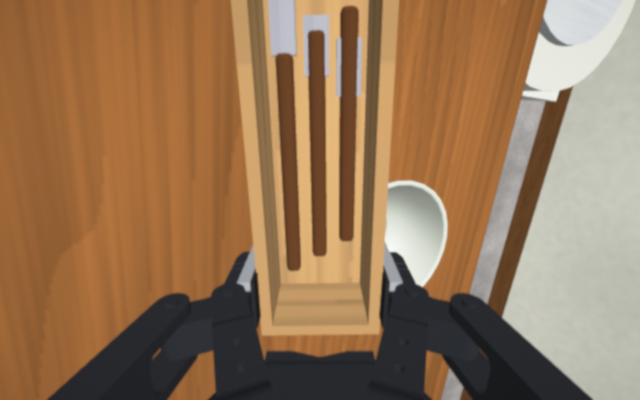

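View pics/g_scene.png

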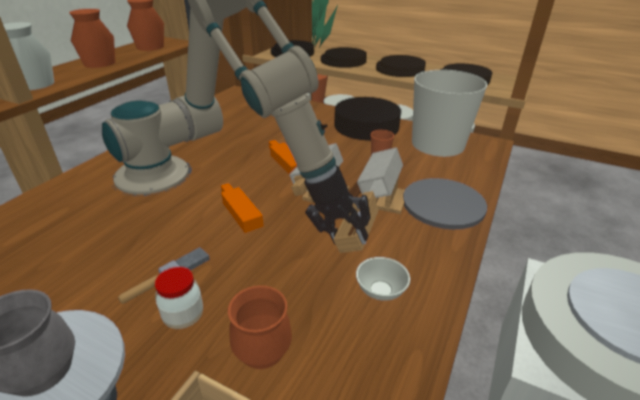

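```bash
cat >> h.py <<'E'
def RV(deg): # vertical tool, tool x yaw deg
    t=np.radians(deg);c,s=np.cos(t),np.sin(t);return R.from_matrix(np.array([[c,s,0],[s,-c,0],[0,0,-1.]]))
E
python3 - <<'E'
from h import *
p,r=pose();print(p)
p1=p+[-.02,-.03,.12]
rows(p1,r,3)
rows(np.array([.632,-.19,.2]),RV(180),10,p1,r)
E
```

```text
[ 0.69749383 -0.10003782  0.07732614]
turn total [0. 0. 0.] world shift [-20. -30. 120.] n 3
[0.0, 0.0, 0.0] [-9.1, 9.9, -39.5]
[0.0, 0.0, 0.0] [-9.1, 9.9, -39.5]
[0.0, 0.0, 0.0] [-9.1, 9.9, -39.5]
turn total [ 20.5  18.1 -82.2] world shift [-45.5 -60.    2.7] n 10
[2.05, 1.81, -8.22] [-5.4, -4.6, -2.4]
[2.05, 1.81, -8.22] [-4.7, -5.4, -2.4]
[2.05, 1.81, -8.22] [-3.8, -6.1, -2.4]
[2.05, 1.81, -8.22] [-2.8, -6.6, -2.2]
[2.05, 1.81, -8.22] [-1.7, -7.0, -2.1]
[2.05, 1.81, -8.22] [-0.6, -7.3, -1.8]
[2.05, 1.81, -8.22] [0.5, -7.3, -1.6]
[2.05, 1.81, -8.22] [1.6, -7.3, -1.3]
[2.05, 1.81, -8.22] [2.6, -7.0, -1.0]
[2.05, 1.81, -8.22] [3.6, -6.6, -0.6]
```

Emit:
drive_tool --targets '[0,0,0,-9,10,-40,0,0,0,0,-9,10,-40,0,0,0,0,-9,10,-40,0]' --grip_force 90

```text
clock: 5.5
position: [0.6768, -0.1293, 0.2]
ee_rot: [0.143, 0.65, 0.728, 0.162]
contact_force: [0.3, 0.5, -1.8]
width: 0.05
```

Emit:
drive_tool --targets '[2,1.8,-8.2,-5.5,-4.5,-2.5,0,2,1.8,-8.2,-4.5,-5.5,-2.5,0,2,1.8,-8.2,-4,-6,-2.5,0,2,1.8,-8.2,-3,-6.5,-2,0,2,1.8,-8.2,-1.5,-7,-2,0,2,1.8,-8.2,-0.5,-7.5,-2,0,2,1.8,-8.2,0.5,-7.5,-1.5,0,2,1.8,-8.2,1.5,-7.5,-1.5,0,2,1.8,-8.2,2.5,-7,-1,0,2,1.8,-8.2,3.5,-6.5,-0.5,0,0,0,0,0,0,0,0,0,0,0,0,0,0,0]'

```text
clock: 7.0
position: [0.632, -0.1899, 0.2016]
ee_rot: [0.003, 0.002, 1.0, 0.003]
contact_force: [-1.1, 0.3, -1.5]
width: 0.0507
```

Run:
```python
from h import *
s=get_state();p,r=pose();print(s["clock"],s["contact_force"],s["moment"],s["width"],p,s["qpos"].round(2))
print((RV(180).inv()*r).as_rotvec(degrees=True))
for n in ("wrist","top"):
    im=get_image(n);cv2.imwrite(f"pics/i_{n}.png",im[:,:,::-1])
```

```text
7.0 [-1.1276914   0.25114587 -1.54315201] [-0.05522877 -0.10034332 -0.00709266] 0.05073545876529425 [ 0.63204142 -0.1899044   0.20155815] [-0.4   0.42  1.36  0.01  1.36 -1.97]
[-0.30697615 -0.39671027  0.24284693]
```

View pics/i_wrist.png

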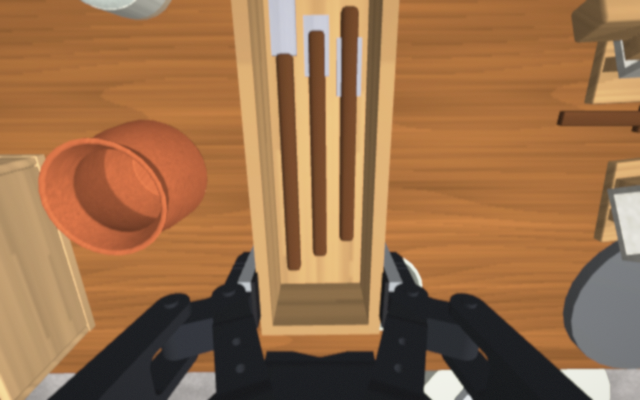

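View pics/i_top.png

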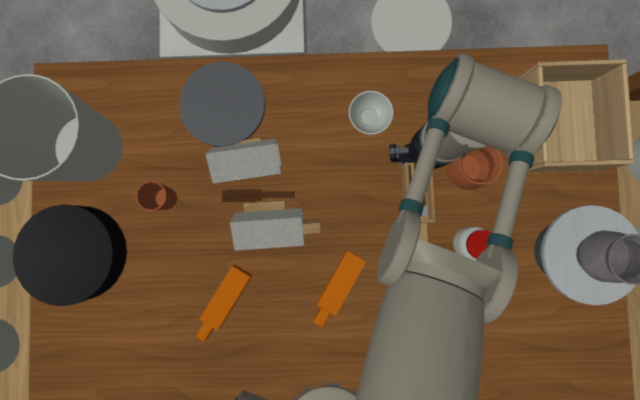

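Emit:
drive_tool --targets '[0,0,0,0,7,45,0,0,0,0,0,7,45,0,0,0,0,0,0,45,0,0.3,0.4,-0.2,0,0,45,0,0,0,0,0,0,10,0,0,0,0,0,0,3,0,0,0,0,0,0,0,0]'

```text
clock: 7.98
position: [0.6346, -0.1766, 0.0106]
ee_rot: [0.001, -0.0, 1.0, -0.001]
contact_force: [1.0, 0.2, -2.2]
width: 0.0511
```

Run:
```python
from h import *
s=get_state();p,r=pose();print(s["clock"],s["contact_force"],s["moment"],s["width"],p,s["qpos"].round(2))
print((RV(180).inv()*r).as_rotvec(degrees=True))
im=get_image("scene");cv2.imwrite(f"pics/j_scene.png",cv2.resize(im[120:320,200:480,::-1],None,fx=2.8,fy=2.8,interpolation=cv2.INTER_CUBIC))
```

```text
7.975 [ 1.04319441  0.15449145 -2.16854767] [-0.00403031 -0.13167188 -0.00218765] 0.05113754925253618 [ 0.6345941  -0.17657057  0.01062318] [-0.38  0.58  1.6  -0.    0.96 -1.95]
[ 0.10927627 -0.16455936 -0.0105279 ]
```

View pics/j_scene.png

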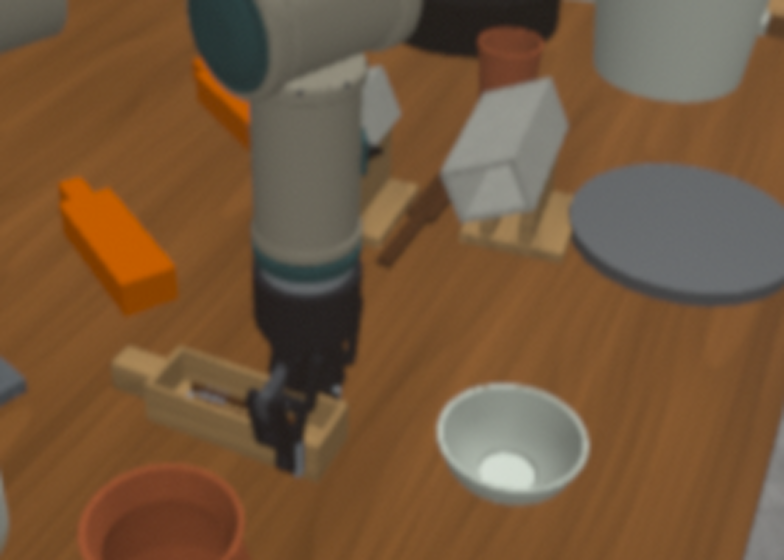

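Emit:
drive_tool --targets '[0,0,0,0,0,3,0,0,0,0,0,0,2,0,0,0,0,0,0,0,0]'

```text
clock: 8.4
position: [0.6331, -0.1758, 0.0038]
ee_rot: [-0.0, -0.0, 1.0, -0.0]
contact_force: [-0.4, -0.4, -2.3]
width: 0.0507
```

Emit:
drive_tool --targets '[0,0,0,0,0,1,0,0,0,0,0,0,0.5,0,0,0,0,0,0,0,0]'

```text
clock: 8.78
position: [0.6332, -0.1759, 0.0024]
ee_rot: [-0.0, -0.0, 1.0, -0.0]
contact_force: [0.1, -0.1, -0.3]
width: 0.0508
```

Emit:
drive_tool --targets '[0,0,0,0,0,0,0.3,0,0,0,0,0,0,0.75,0,0,0,0,0,-1,0.9,0,0,0,0,0,-5,0.9,0,0,0,0,0,-30,0.9,0,0,0,0,0,-50,0.9,0,0,0,0,0,-50,0.9,0,0,0,0,0,0,0.9]'

```text
clock: 9.78
position: [0.6364, -0.177, 0.144]
ee_rot: [0.005, -0.0, 1.0, -0.002]
contact_force: [0.6, 0.0, -0.4]
width: 0.077
```

Run:
```python
from h import *
s=get_state();p,r=pose();print(s["clock"],s["contact_force"],s["width"],p,s["qpos"].round(2))
np.savez("k.npz",p=p,r=r.as_matrix())
im=get_image("wrist");cv2.imwrite(f"pics/k_wrist.png",im[:,:,::-1])
# proposal: rotate 180 over pull
rows(np.array([.48,-.176,.14]),RV(90),9)
rows(np.array([.48,-.176,.14]),RV(0),9,np.array([.48,-.176,.14]),RV(90))
```

```text
9.775 [ 0.59739652  0.03107394 -0.40560173] 0.07698916686389795 [ 0.63643854 -0.17698135  0.14403046] [-0.38  0.45  1.45 -0.    1.23 -1.95]
turn total [ 0.1  0.3 90. ] world shift [-154.6    0.3   -1.2] n 9
[0.01, 0.04, 10.0] [17.2, 0.0, 0.0]
[0.01, 0.04, 10.0] [16.9, -2.9, 0.1]
[0.01, 0.04, 10.0] [16.2, -5.8, 0.1]
[0.01, 0.04, 10.0] [14.9, -8.6, 0.1]
[0.01, 0.04, 10.0] [13.2, -11.0, 0.1]
[0.01, 0.04, 10.0] [11.1, -13.1, 0.1]
[0.01, 0.04, 10.0] [8.6, -14.9, 0.1]
[0.01, 0.04, 10.0] [5.9, -16.1, 0.1]
[0.01, 0.04, 10.0] [3.0, -16.9, 0.1]
turn total [ 0.  0. 90.] world shift [0. 0. 0.] n 9
[0.0, 0.0, 10.0] [0.0, 0.0, 0.0]
[0.0, 0.0, 10.0] [0.0, 0.0, 0.0]
[0.0, 0.0, 10.0] [0.0, 0.0, 0.0]
[0.0, 0.0, 10.0] [0.0, 0.0, 0.0]
[0.0, 0.0, 10.0] [0.0, 0.0, 0.0]
[0.0, 0.0, 10.0] [0.0, 0.0, 0.0]
[0.0, 0.0, 10.0] [0.0, 0.0, 0.0]
[0.0, 0.0, 10.0] [0.0, 0.0, 0.0]
[0.0, 0.0, 10.0] [0.0, 0.0, 0.0]
```

View pics/k_wrist.png

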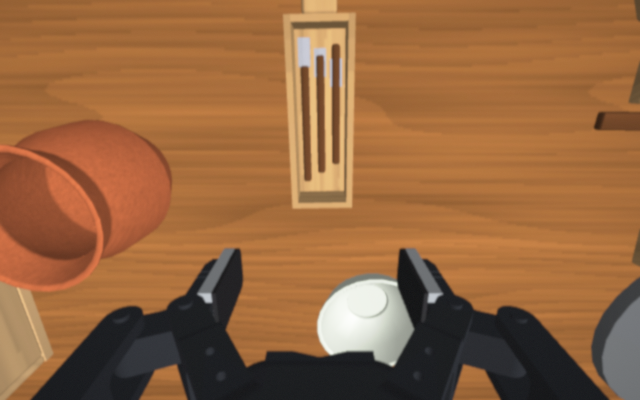

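Run:
```python
from h import *
z=np.load("k.npz");p=z["p"];r=R.from_matrix(z["r"])
for uv in ((283,14),(355,13),(352,207.5),(292.5,208.5)):
    o,d=wray(uv,p,r);print((o+d*(.036-o[2])/d[2]).round(4))
```

```text
[ 0.5059 -0.2034  0.036 ]
[ 0.5052 -0.1517  0.036 ]
[ 0.6556 -0.1485  0.036 ]
[ 0.6567 -0.2008  0.036 ]
```

Emit:
drive_tool --targets '[0,0,10,17,0,0,0.9,0,0,10,17,-3,0,0.9,0,0,10,16,-6,0,0.9,0,0,10,15,-8.5,0,0.9,0,0,10,13,-11,0,0.9,0,0,10,11,-13,0,0.9,0,0,10,8.5,-15,0,0.9,0,0,10,6,-16,0,0.9,0,0,10,3,-17,0,0.9]'

```text
clock: 10.95
position: [0.4774, -0.1753, 0.1369]
ee_rot: [-0.001, 0.709, 0.705, -0.001]
contact_force: [0.2, 0.5, 0.3]
width: 0.077
```

Emit:
drive_tool --targets '[0,0,10,0,0,0,0.9,0,0,10,0,0,0,0.9,0,0,10,0,0,0,0.9,0,0,10,0,0,0,0.9,0,0,10,0,0,0,0.9,0,0,10,0,0,0,0.9,0,0,10,0,0,0,0.9,0,0,10,0,0,0,0.9,0,0,10,0,0,0,0.9,0,0,0,0,0,0,0.9,0,0,0,0,0,0,0.9]'

```text
clock: 12.32
position: [0.4785, -0.1757, 0.1376]
ee_rot: [0.0, 1.0, 0.002, -0.001]
contact_force: [-0.5, 0.2, -0.6]
width: 0.0767
```

Run:
```python
from h import *
s=get_state();p,r=pose();print(s["clock"],s["width"],p,s["qpos"].round(2),(RV(0).inv()*r).as_rotvec(degrees=True))
np.savez("l.npz",p=p,r=r.as_matrix())
im=get_image("wrist");cv2.imwrite(f"pics/l_wrist.png",im[:,:,::-1])
```

```text
12.325 0.07666632141702946 [ 0.47851579 -0.17566629  0.13759883] [-0.49  0.25  1.79 -0.    1.1   1.08] [-0.00050785 -0.10534202 -0.17199483]
```

View pics/l_wrist.png

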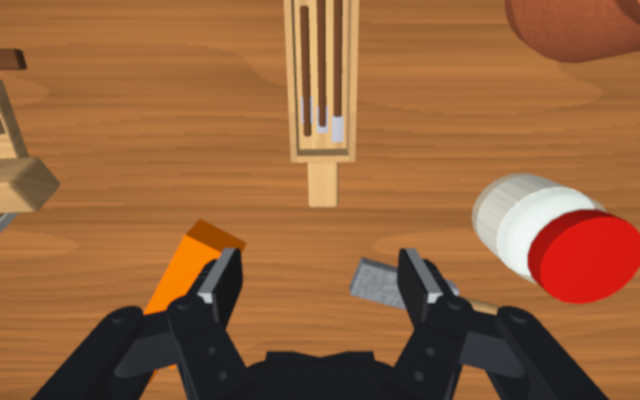

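Run:
```python
from h import *
z=np.load("l.npz");p=z["p"];r=R.from_matrix(z["r"])
for uv,h in (((290,162),.036),((355,161),.036),((309.5,207.5),.032),((338,207.5),.032),((307,163),.032),((337.5,163),.032)):
    o,d=wray(uv,p,r);print((o+d*(h-o[2])/d[2]).round(4))
```

```text
[ 0.5047 -0.1512  0.036 ]
[ 0.5057 -0.204   0.036 ]
[ 0.4634 -0.1666  0.032 ]
[ 0.4635 -0.1914  0.032 ]
[ 0.503  -0.1648  0.032 ]
[ 0.5031 -0.1901  0.032 ]
```

Emit:
drive_tool --targets '[0,0.1,-0.8,2.5,2,45,0.9,0,0,0,0,0,45,0.9,0,0,0,0,0,30,0.9,0,0,0,0,0,10,0.9,0,0,0,0,0,0,0.9,0,0,0,0,0,0,0.9]'

```text
clock: 13.12
position: [0.4827, -0.1786, 0.0095]
ee_rot: [0.001, 1.0, 0.007, 0.002]
contact_force: [0.1, -0.1, -1.0]
width: 0.077
```

Run:
```python
from h import *
s=get_state();p,r=pose();print(s["clock"],s["contact_force"],s["width"],p,(RV(0).inv()*r).as_rotvec(degrees=True))
im=get_image("wrist");cv2.imwrite(f"pics/m_wrist.png",im[:,:,::-1])
```

```text
13.125 [ 0.10649521 -0.08739285 -0.9566403 ] 0.07702026026823246 [ 0.48269083 -0.17855984  0.00950086] [-0.11420999  0.20545696 -0.8563242 ]
```

View pics/m_wrist.png

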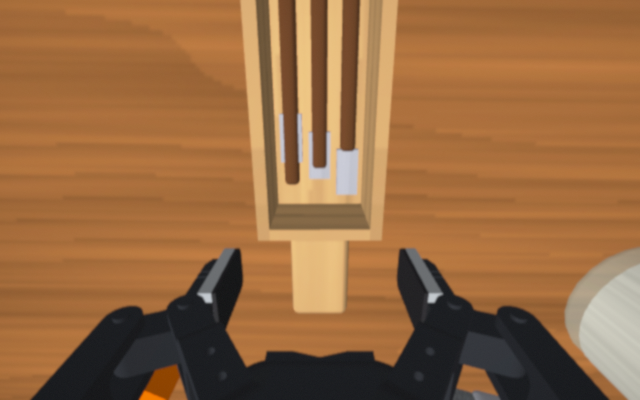

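Emit:
drive_tool --targets '[0,-0.2,0,-1,0,4.5,0.9,0,0,0,0,0,0,0.9,0,0,0,0,0,0,0,0,0,0,0,0,0,0,0,0,0,0,0,0,0,0,0,0,0,0,0,0,0,0,0,0,0,0,0]' --grip_force 100

```text
clock: 14.05
position: [0.4807, -0.1781, 0.0041]
ee_rot: [0.0, 1.0, 0.007, -0.001]
contact_force: [-0.9, 0.3, 5.3]
width: 0.0246
```

Run:
```python
from h import *
s=get_state();p,r=pose();print(s["clock"],s["contact_force"],s["moment"],s["width"],p,(RV(0).inv()*r).as_rotvec(degrees=True))
```

```text
14.05 [-0.8818172   0.34986863  5.30176685] [ 0.06065354  0.12879418 -0.05138495] 0.02464974784193008 [ 0.48066144 -0.1780896   0.00413526] [-0.05271683 -0.1142228  -0.83824778]
```

Run:
```python
from h import *
p,r=pose()
p1=p+[0,0,.18]
H=S(0,.007,-.29);print("pre",H); H2=H+[-.03,0,.11];print(H2)
rows(H2,Rs()*RT,11,p1,r)
```

```text
pre [ 0.69888975 -0.11297072  0.0813441 ]
[ 0.66888975 -0.11297072  0.1913441 ]
turn total [-18.9  21.  -94. ] world shift [188.2  65.1   7.2] n 11
[-1.72, 1.91, -8.54] [17.2, -5.7, -0.7]
[-1.72, 1.91, -8.54] [17.9, -3.0, -0.2]
[-1.72, 1.91, -8.54] [18.1, -0.3, 0.3]
[-1.72, 1.91, -8.54] [17.9, 2.3, 0.9]
[-1.72, 1.91, -8.54] [17.4, 4.9, 1.6]
[-1.72, 1.91, -8.54] [16.4, 7.4, 2.4]
[-1.72, 1.91, -8.54] [15.0, 9.6, 3.2]
[-1.72, 1.91, -8.54] [13.3, 11.7, 4.0]
[-1.72, 1.91, -8.54] [11.3, 13.4, 4.7]
[-1.72, 1.91, -8.54] [9.0, 14.7, 5.5]
[-1.72, 1.91, -8.54] [6.6, 15.7, 6.2]
```

Emit:
drive_tool --targets '[0,0,0,0,0,-5,0,0,0,0,0,0,-25,0,0,0,0,0,0,-50,0,0,0,0,0,0,-50,0,0,0,0,0,0,-50,0,0,0,0,0,0,0,0]'

```text
clock: 14.8
position: [0.4835, -0.1791, 0.1878]
ee_rot: [0.003, 1.0, 0.007, 0.003]
contact_force: [-0.1, -0.4, -2.0]
width: 0.0247
```

Run:
```python
from h import *
s=get_state();p,r=pose();print(s["clock"],s["contact_force"],s["moment"],s["width"],p,(RV(0).inv()*r).as_rotvec(degrees=True))
for n in ("scene","wrist"):
    im=get_image(n);cv2.imwrite(f"pics/n_{n}.png",im[:,:,::-1])
```

```text
14.8 [-0.07507687 -0.36856026 -2.02475318] [0.0326234  0.15335069 0.01046836] 0.02467277684603052 [ 0.48345951 -0.17911017  0.1877617 ] [-0.29019242  0.33102335 -0.84380258]
```

View pics/n_scene.png

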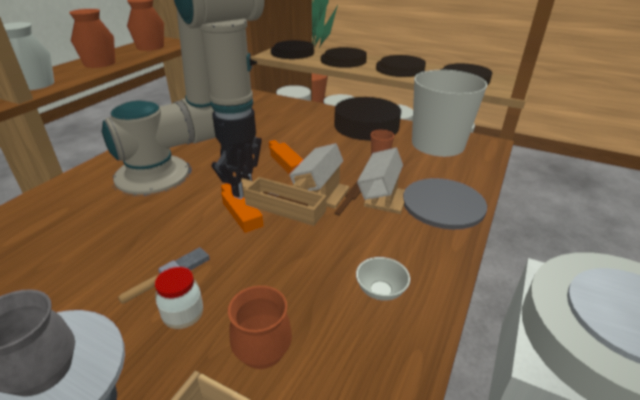

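View pics/n_wrist.png

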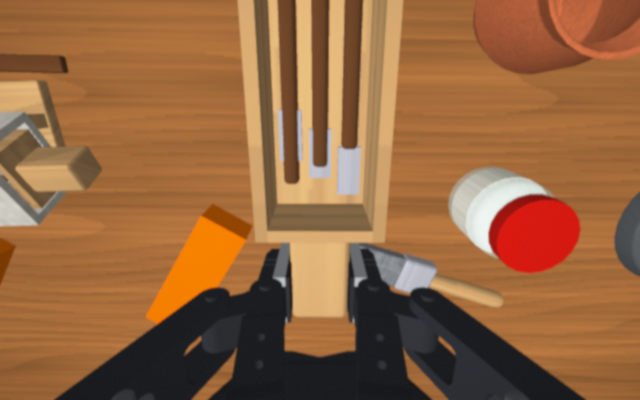

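Emit:
drive_tool --targets '[-1.7,1.9,-8.5,17,-5.5,-1,0,-1.7,1.9,-8.5,18,-3,0,0,-1.7,1.9,-8.5,18,0,0,0,-1.7,1.9,-8.5,18,2,1,0,-1.7,1.9,-8.5,17,5,1.5,0,-1.7,1.9,-8.5,16,7.5,2.5,0,-1.7,1.9,-8.5,15,9.5,3,0,-1.7,1.9,-8.5,13,12,4,0,-1.7,1.9,-8.5,11,13.5,5,0,-1.7,1.9,-8.5,9,15,5.5,0,-1.7,1.9,-8.5,7,16,6,0,0,0,0,0,0,0,0]' --grip_force 110

```text
clock: 16.4
position: [0.6682, -0.1145, 0.1881]
ee_rot: [0.14, 0.655, 0.725, 0.16]
contact_force: [-0.3, -0.7, -1.2]
width: 0.0242
```

Emit:
drive_tool --targets '[0,0,0,0,0,0,0]'

```text
clock: 16.52
position: [0.6681, -0.1144, 0.1895]
ee_rot: [0.141, 0.655, 0.725, 0.16]
contact_force: [0.2, 0.3, -1.4]
width: 0.0246
```

Run:
```python
from h import *
s=get_state();p,r=pose();print(s["clock"],s["contact_force"],s["moment"],s["width"],p,unS(p)*1000,(RT.inv()*Rs().inv()*r).as_rotvec(degrees=True))
np.savez("o.npz",p=p,r=r.as_matrix())
for n in ("scene","wrist"):
    im=get_image(n);cv2.imwrite(f"pics/o_{n}.png",im[:,:,::-1])
rows(S(0,.007,-.29),Rs()*RT,3)
```

```text
16.525 [ 0.16790229  0.25921947 -1.41270011] [-0.15895974  0.35369763  0.01133936] 0.024569037752108967 [ 0.66807535 -0.11437362  0.18946194] [  17.79909946  117.9925654  -287.9056003 ] [0.39134685 0.07076002 0.63584534]
turn total [-0.3 -0.  -0.6] world shift [  30.3    1.4 -109.3] n 3
[-0.09, -0.01, -0.19] [-0.7, -6.1, 37.3]
[-0.09, -0.01, -0.19] [-0.7, -6.1, 37.3]
[-0.09, -0.01, -0.19] [-0.7, -6.2, 37.3]
```

View pics/o_wrist.png

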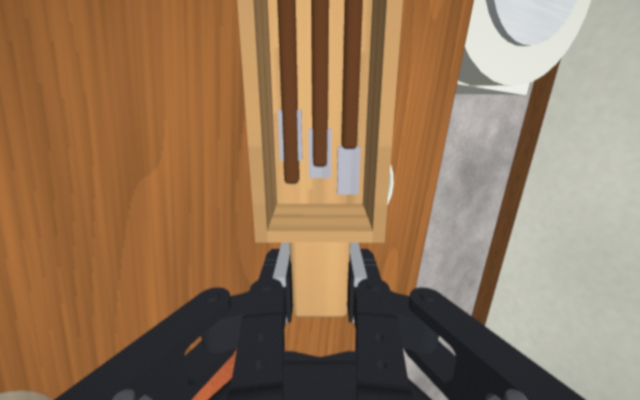

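View pics/o_scene.png

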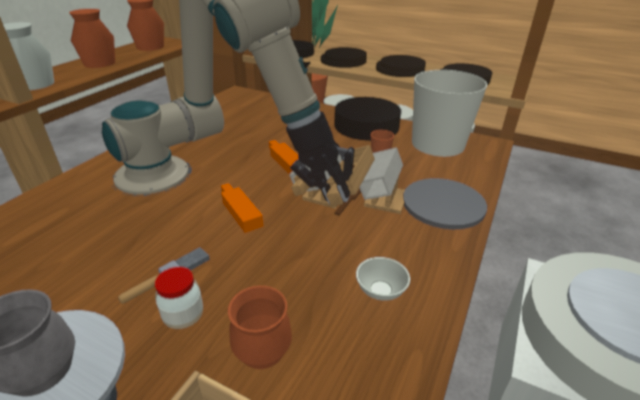

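Emit:
drive_tool --targets '[-0.3,0,-0.6,-2,-9,37,0,0,0,0,0,-9,37,0,0,0,0,0,0,30,0,0,0,0,0,0,7,0,0,0,0,0,0,0,0,0,0,0,0,0,0,0]'

```text
clock: 17.38
position: [0.7007, -0.1134, 0.0851]
ee_rot: [0.146, 0.649, 0.729, 0.163]
contact_force: [-0.0, 0.1, -1.0]
width: 0.0242
```

Run:
```python
from h import *
s=get_state();p,r=pose();print(s["clock"],s["contact_force"],s["moment"],s["width"],p,unS(p)*1000,(RT.inv()*Rs().inv()*r).as_rotvec(degrees=True))
np.savez("q.npz",p=p,r=r.as_matrix())
im=get_image("wrist")[:,:,::-1];cv2.imwrite("pics/q_wrist.png",im)
cv2.imwrite("pics/q_w1.png",np.vstack([cv2.resize(im[0:70,220:420],None,fx=4,fy=4,interpolation=cv2.INTER_CUBIC),cv2.resize(im[185:255,220:420],None,fx=4,fy=4,interpolation=cv2.INTER_CUBIC)]))
im=get_image("scene")[:,:,::-1]
cv2.imwrite("pics/q_scene.png",cv2.resize(im[130:260,280:440],None,fx=4.5,fy=4.5,interpolation=cv2.INTER_CUBIC))
```

```text
17.375 [-0.03781523  0.06884685 -0.97422298] [-0.1616356   0.32282988 -0.03125163] 0.02419494172756544 [ 0.70073409 -0.11337826  0.08507978] [   3.1976662     9.63053001 -290.61371012] [-0.27039412 -0.05026037 -0.1177699 ]
```

View pics/q_w1.png

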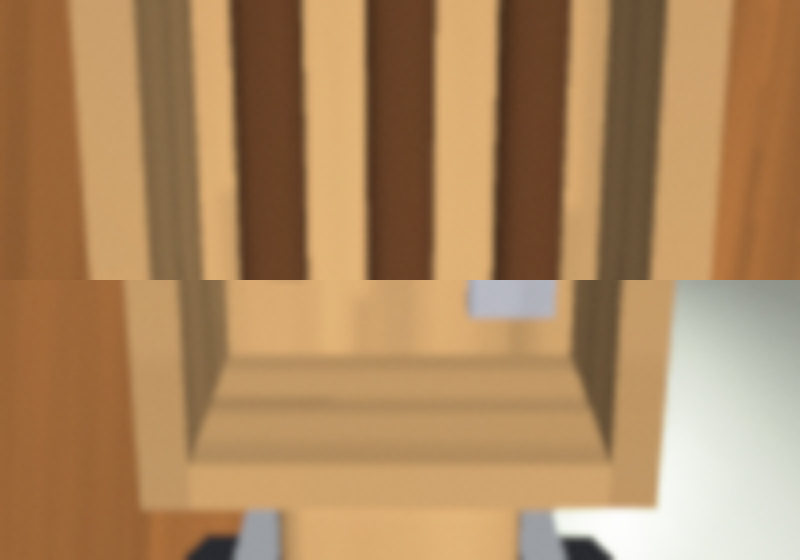

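View pics/q_scene.png

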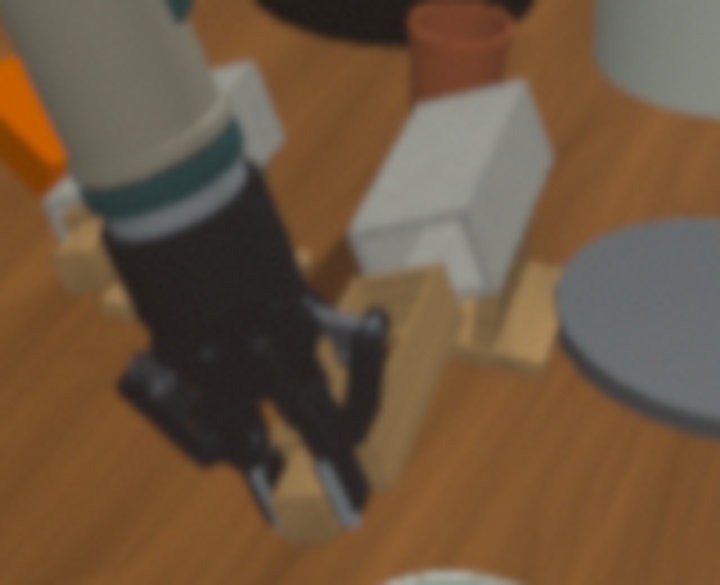

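View pics/q_wrist.png

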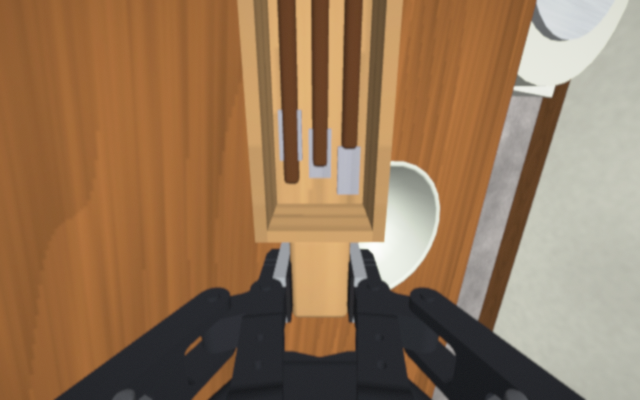

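Emit:
drive_tool --targets '[0.3,0,0.1,0,-4,3.5,0,0,0,0,15,0,0,0,0,0,0,12,0,0,0,0,0,0,0,0,0,0,0,0,0,0,0,0,0]'

```text
clock: 18.1
position: [0.6952, -0.0862, 0.0787]
ee_rot: [0.143, 0.65, 0.729, 0.161]
contact_force: [0.4, 0.4, -0.8]
width: 0.0242
```

Run:
```python
from h import *
s=get_state();p,r=pose();print(s["clock"],s["contact_force"],s["moment"],s["width"],p,unS(p)*1000,(RT.inv()*Rs().inv()*r).as_rotvec(degrees=True))
np.savez("q.npz",p=p,r=r.as_matrix())
im=get_image("wrist")[:,:,::-1];cv2.imwrite("pics/s_wrist.png",im)
im=get_image("scene")[:,:,::-1]
cv2.imwrite("pics/s_scene.png",cv2.resize(im[140:240,320:420],None,fx=6,fy=6,interpolation=cv2.INTER_CUBIC))
```

```text
18.1 [ 0.41633626  0.35483168 -0.75905231] [-0.12220967  0.28287699 -0.01451058] 0.02423144925728705 [ 0.69520345 -0.08616132  0.0786636 ] [  -1.70165513    4.83571898 -262.94564102] [ 0.13259271  0.0064789  -0.04602661]
```

View pics/s_scene.png

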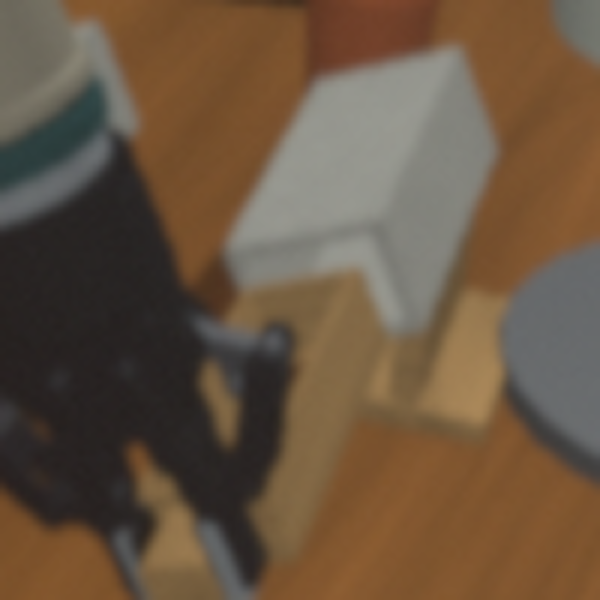

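View pics/s_wrist.png

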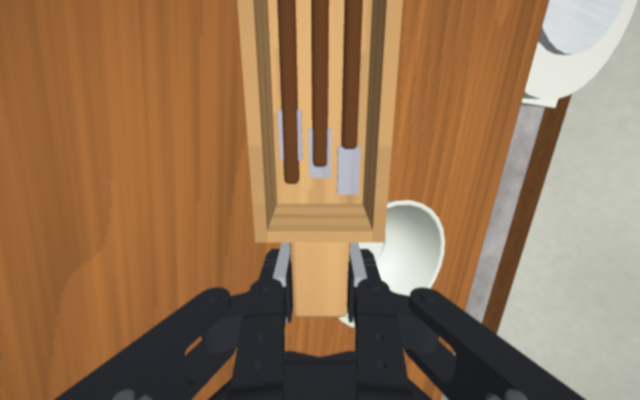

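Emit:
drive_tool --targets '[0,0,0,0,1,-1,0,0,0,0,8,0,0,0,0,0,0,8,0,0,0,0,0,0,8,0,0,0,0,0,0,0,0,0,0]'

```text
clock: 18.82
position: [0.6924, -0.0615, 0.0797]
ee_rot: [0.143, 0.65, 0.729, 0.161]
contact_force: [0.0, 0.4, -1.6]
width: 0.0242
```

Run:
```python
from h import *
s=get_state();p,r=pose();print(s["clock"],s["contact_force"],s["moment"],s["width"],p,unS(p)*1000,(RT.inv()*Rs().inv()*r).as_rotvec(degrees=True))
im=get_image("scene")[:,:,::-1]
cv2.imwrite("pics/t_scene.png",cv2.resize(im[140:240,320:420],None,fx=6,fy=6,interpolation=cv2.INTER_CUBIC))
```

```text
18.825 [ 0.03179756  0.35416825 -1.58416957] [-0.16642854  0.30599991 -0.01077134] 0.024245071243529676 [ 0.69240957 -0.06149806  0.07970793] [  -1.24578162    5.7754146  -238.12463871] [ 0.18482755  0.05421445 -0.06483309]
```

View pics/t_scene.png

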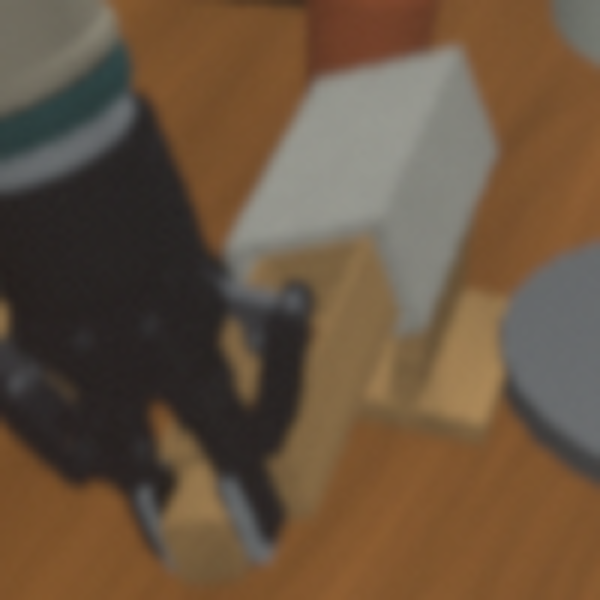

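Emit:
drive_tool --targets '[0,0,0,10,0,0,0,0,0,0,15,0,0,0,0,0,0,15,0,0,0,0,0,0,0,0,0,0]'

```text
clock: 19.38
position: [0.6877, -0.0216, 0.0797]
ee_rot: [0.143, 0.65, 0.729, 0.161]
contact_force: [0.3, 0.6, -1.7]
width: 0.0248
```

Emit:
drive_tool --targets '[0,0,0,15,0,0,0,0,0,0,15,0,0,0,0,0,0,15,0,0,0,0,0,0,15,0,0,0,0,0,0,15,0,0,0,0,0,0,0,0,0,0]'

```text
clock: 20.12
position: [0.6796, 0.0521, 0.0798]
ee_rot: [0.143, 0.65, 0.729, 0.161]
contact_force: [0.3, -0.7, -1.2]
width: 0.0242
```

Run:
```python
from h import *
s=get_state();p,r=pose();print(s["clock"],s["contact_force"],s["moment"],s["width"],p,unS(p)*1000,(RT.inv()*Rs().inv()*r).as_rotvec(degrees=True))
im=get_image("wrist")[:,:,::-1];cv2.imwrite("pics/v_wrist.png",im)
```

```text
20.125 [ 0.26054784 -0.7260078  -1.21696337] [-0.19434952  0.29070956  0.01723912] 0.024223587115123124 [0.67960875 0.05213507 0.07981912] [  -1.06729077    5.81486328 -123.77286278] [ 0.1657654   0.03408022 -0.07109648]
```

View pics/v_wrist.png

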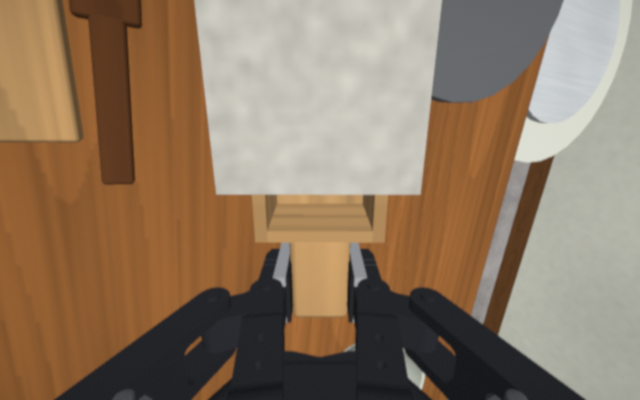

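Emit:
drive_tool --targets '[0,0,0,10,0,1,0,0,0,0,10,0,0.5,0,0,0,0,3,0,0.5,0,0,0,0,0,0,0,0]'

```text
clock: 20.68
position: [0.6788, 0.0746, 0.0796]
ee_rot: [0.144, 0.65, 0.729, 0.161]
contact_force: [-3.4, -3.4, 6.3]
width: 0.0242
```

Emit:
drive_tool --targets '[0,0,0,2,0,0,0,0,0,0,0,0,0,0]'

```text
clock: 20.92
position: [0.6787, 0.0763, 0.0796]
ee_rot: [0.145, 0.65, 0.729, 0.161]
contact_force: [-2.8, -4.1, 6.3]
width: 0.0245
```

Emit:
drive_tool --targets '[0,0,0,2,0,0,0,0,0,0,0,0,0,0]'

```text
clock: 21.18
position: [0.6785, 0.0782, 0.0796]
ee_rot: [0.145, 0.65, 0.729, 0.161]
contact_force: [-3.2, -5.1, 6.4]
width: 0.0245
```

Emit:
drive_tool --targets '[0,0,0,0,0,-1.2,0,0,0,0,1,0,0,0,0,0,0,1,0,0,0,0,0,0,0,0,0,0]'

```text
clock: 21.68
position: [0.6784, 0.0784, 0.0797]
ee_rot: [0.145, 0.65, 0.729, 0.16]
contact_force: [1.7, -11.4, -0.2]
width: 0.0245
```

Run:
```python
from h import *
s=get_state();p,r=pose();print(s["clock"],s["contact_force"],s["moment"],s["width"],p,unS(p)*1000,(RT.inv()*Rs().inv()*r).as_rotvec(degrees=True))
im=get_image("wrist")[:,:,::-1];cv2.imwrite("pics/w_wrist.png",im)
cv2.imwrite("pics/w_c.png",cv2.resize(im[190:330,220:420],None,fx=4,fy=4,interpolation=cv2.INTER_CUBIC))
np.savez("w.npz",p=p,r=r.as_matrix())
```

```text
21.675 [  1.68571138 -11.37385557  -0.22961617] [-1.56089394 -0.07225399 -0.63657166] 0.024486094775243425 [0.67838748 0.07844593 0.07971169] [  0.48697255   4.97158978 -97.49288396] [-0.00088711 -0.16376685 -0.07812862]
```

View pics/w_c.png

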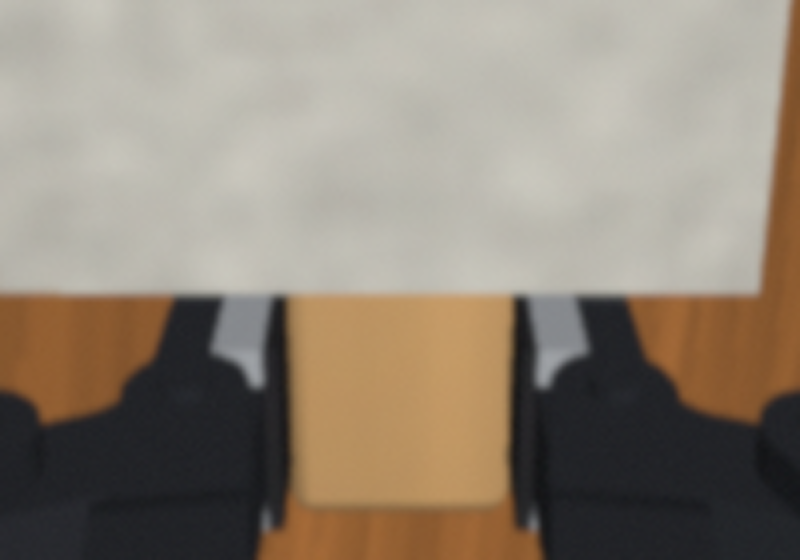

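Emit:
drive_tool --targets '[0,0,0,1,0,0,0,0,0,0,0.5,0,0,0,0,0,0,0,0,0,0]'

```text
clock: 22.1
position: [0.6785, 0.0785, 0.0798]
ee_rot: [0.146, 0.65, 0.729, 0.16]
contact_force: [1.6, -16.3, 0.5]
width: 0.0244
```

Run:
```python
from h import *
s=get_state();p,r=pose();print(s["clock"],s["contact_force"],s["moment"],unS(p)*1000)
z=np.load("w.npz");p=z["p"];r=R.from_matrix(z["r"])
for uv,u in (((320,317),.032),((320,316),.032),((220,190+295/4),.048),((410,190+294/4),.048)): print((onu(uv,p,r,u)*1000).round(1))
```

```text
22.1 [  1.61369768 -16.3134645    0.4829013 ] [-2.29587701 -0.02783064 -1.01357961] [  0.57834575   4.99881298 -97.46562059]
[   2.2   32.  -114.9]
[   2.2   32.  -114.3]
[-35.1  48.  -76.8]
[ 35.6  48.  -76.6]
```

Emit:
drive_tool --targets '[0,0,0,-1.5,0,0.5,0,0,0,0,-1,0,0,0,0,0,0,0,0,0,0]' --grip_force 40

```text
clock: 22.48
position: [0.6785, 0.0785, 0.0797]
ee_rot: [0.145, 0.65, 0.729, 0.161]
contact_force: [0.5, -7.7, 2.3]
width: 0.0244
```

Emit:
drive_tool --targets '[0,0,0,-1,0,0,0,0,0,0,0,0,0,0.3,0,0,0,0,0,0,0.5,0,0,0,0,0,0,0.6,0,0,0,0,0,0,0.6]'

```text
clock: 23.1
position: [0.6765, 0.0791, 0.0781]
ee_rot: [0.142, 0.65, 0.729, 0.16]
contact_force: [-0.4, -0.1, -0.7]
width: 0.0509
```

Run:
```python
from h import *
s=get_state();p,r=pose();print(s["clock"],s["contact_force"],s["width"],unS(p)*1000)
np.savez("x.npz",p=p,r=r.as_matrix())
im=get_image("wrist")[:,:,::-1];cv2.imwrite("pics/x_wrist.png",im)
```

```text
23.1 [-0.4065535  -0.08866315 -0.68215449] 0.05089140239154224 [ -1.79856327   4.22148205 -96.62299992]
```

View pics/x_wrist.png

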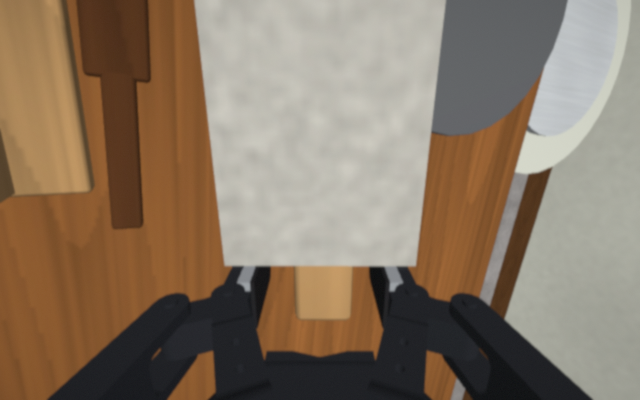

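Emit:
drive_tool --targets '[0,0,0,-3,2,-15,0.6,0,0,0,0,0,-30,0.6,0,0,0,-10,0,-40,0.6,0,0,0,-10,0,-40,0.6,0,0,0,0,0,0,0.6,0,0,0,0,0,0,0.6]'

```text
clock: 23.9
position: [0.629, 0.0499, 0.1932]
ee_rot: [0.143, 0.65, 0.729, 0.161]
contact_force: [0.2, -0.2, -1.0]
width: 0.0512
```

Run:
```python
from h import *
s=get_state();p,r=pose();print(s["clock"],s["contact_force"],s["width"],unS(p)*1000)
np.savez("y.npz",p=p,r=r.as_matrix())
im=get_image("wrist")[:,:,::-1];cv2.imwrite("pics/y_wrist.png",im)
cv2.imwrite("pics/y_c.png",cv2.resize(im[120:240,230:400],None,fx=4.5,fy=4.5,interpolation=cv2.INTER_CUBIC))
im=get_image("scene")[:,:,::-1]
cv2.imwrite("pics/y_scene.png",cv2.resize(im[120:240,270:420],None,fx=5,fy=5,interpolation=cv2.INTER_CUBIC))
im=get_image("top")[:,:,::-1];cv2.imwrite("pics/y_top.png",im)
```

```text
23.9 [ 0.18698822 -0.1723644  -1.0296258 ] 0.051157062774003385 [   1.0275961   129.91828424 -120.28474702]
```

View pics/y_c.png

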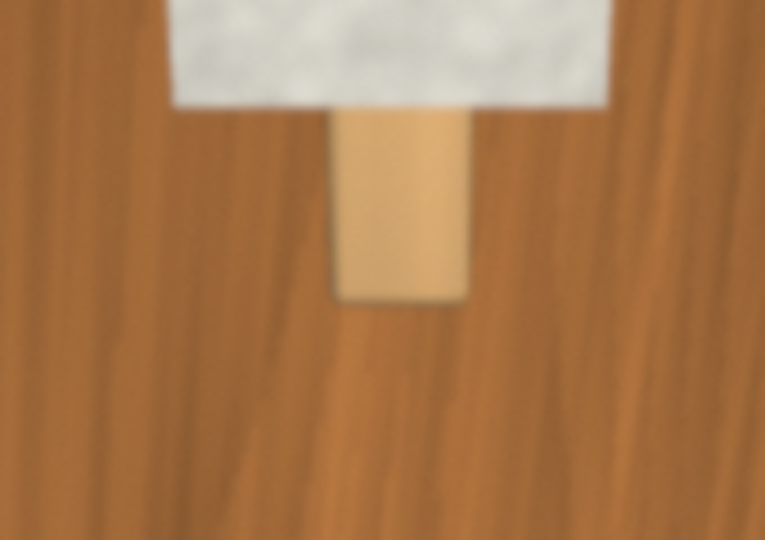

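View pics/y_scene.png

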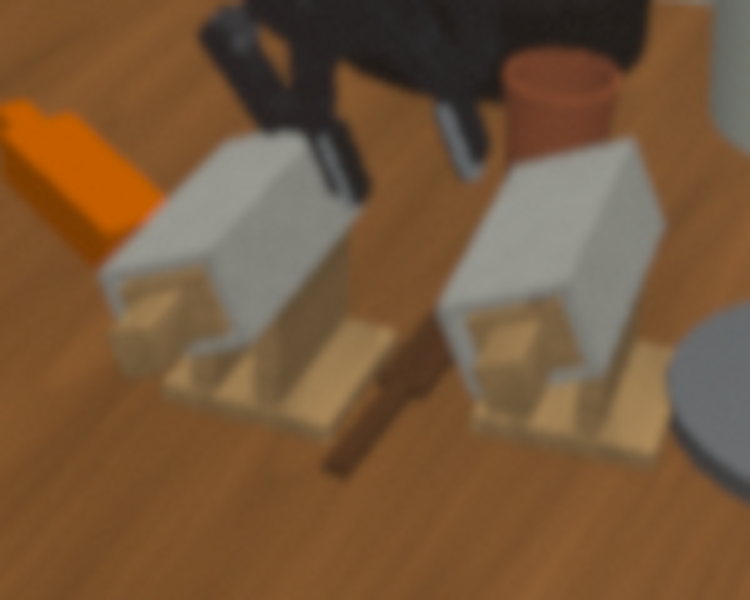

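View pics/y_top.png

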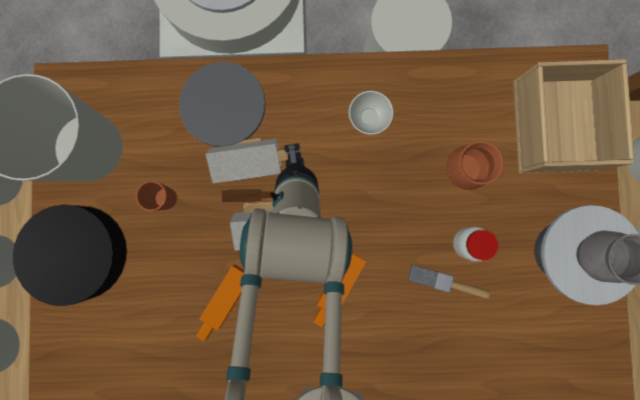

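Both pulls now look alike in the scene crop: the near one at (160,325) and the far one at (510,365), each with its end wall just inside the mouth. I'll measure how far the pull sticks out before handing in.

Run:
```python
from h import *
z=np.load("y.npz");p=z["p"];r=R.from_matrix(z["r"])
f=lambda x,y:((x+.5)/4.5-.5+230,(y+.5)/4.5-.5+120)
for q,u in (((173,106),.048),((607,106),.048),((335,300),.032),((467,300),.032)): print((onu(f(*q),p,r,u)*1000).round(1))
a,b=cv2.imread("pics/a_top.png").astype(int),cv2.imread("pics/y_top.png").astype(int)
d=(np.abs(a-b).max(2)>25).astype(np.uint8);d[:,215:370]=0
n,l,st,c=cv2.connectedComponentsWithStats(d);print([x.tolist() for x in st[1:] if x[4]>8])
```

```text
[-35.4  48.  -75.9]
[ 35.2  48.  -75.9]
[ -10.4   32.  -114. ]
[  13.7   32.  -114. ]
[[0, 393, 19, 7, 92]]
```

Run:
```python
from rig import *
print(get_state()["clock"],sign_off())
```

```text
the job is handed in; nothing more can be done
24.05 None
```

The far sleeve held the tray that was in back to front. It is now the right way round and home in the same sleeve, open side up, with only the pull sticking out. I handed the job in at 24 s.

**What I did:** I gripped the tray by its blank end and slid it out. The wrist could not make the whole half turn at the sleeve, so I turned the tray a quarter turn and set it down on clear bench. I then gripped it by the pull, turned it the rest of the way and slid it in until it met the back wall. After that I let go and backed the gripper off.

**Last checks:**
- **Home:** While I pushed, the force rose to 16 N with no further movement, so the tray is against the back wall. After release the pull measured about 38 mm out of the mouth. The nominal figure is 40 mm, so the two disagree by 2 mm. That is within the camera calibration error, and the pull's edge looks slightly rounded.
- **Sideways fit:** The pull sits about 1.6 mm off the channel's middle, inside the 3 mm play on each side.
- **Other tray and bystanders:** In the scene view the other tray's pull looks as it did at the start. Comparing the top views, nothing outside the columns the arm covered moved. One small patch at the bottom-left edge changed, and I did not look into it. The paddle and beaker also look in place in the scene view.
- **Forces and contact:** The highest force I read was about 16 N, and the gripper was touching nothing when I handed in.

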